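# Spin the photo turntable and brake it on zero

### The job

The inkwell on the photo turntable is about to be photographed, and first the turntable is proved to run freely: flick its round disc with a fingertip, either way round, and let it spin by itself, untouched, until the long zero line has gone past the fixed pointer and well on beyond it. On a later pass, while the disc is still turning, brake it with a fingertip so that the zero line stops at the pointer, within half a graduation; once the line has gone by, the disc must not come to rest anywhere else. Then take the hand away; nothing is picked up, the inkwell is not touched and keeps its place in the middle of the disc, and the things round about stay where they are.

Things in the scene. Friction and masses are not known exactly. Their poses are not given: they have to be found in the camera images.
- turntable: fixed stand of the turntable: round aluminium foot 190 mm across, 26 mm high. Origin on the table under the disc's axis, z up; +x points to the pointer (away from the robot, up to 0.6 rad either way). A bracket along +x ends in an upright 170 mm from the axis, 50 mm high, with a thin dark steel pointer 15 mm wide level with the disc's top, its tip 130 mm from the axis, 5 mm clear of the disc's rim
- disc: the turning disc: dark, flat, 250 mm across, 12 mm thick, rubber rim; its flat top is 48 mm above the table. Origin on the axis at its underside, x axis along the zero line. About 0.9 kg on a free bearing: it slows by about 0.045 rad/s plus 8.5 % of its speed each second (over three turns from 2.5 rad/s). A finger pressed lightly on its top or rim carries it along or stops it almost at once
- disc_turn (a joint): turn of the disc in rad, counted on over whole turns, growing counter-clockwise seen from above; the zero line is at the pointer at 0 and at every multiple of 2 pi. It starts at rest between -5.2 and -1.1, with the zero line 60 degrees or more away from the pointer
- disc_centre (a point): centre of the disc's top face, 48 mm above the table
- zero_mark (a point): point near the outer end of the zero line, on the disc's top, 118 mm from the axis; goes round with the disc. White graduations lie every 15 degrees round the rim, 8 mm long (14 mm at the other quarters); the zero line is the much longer and broader one, 58 mm by 5 mm, from 65 to 123 mm from the axis
- index_point (a point): fixed point 118 mm from the axis and 48 mm above the table, straight in front of the pointer's tip (12 mm inward of it): the zero mark lies here when the zero line is at the pointer
- inkwell: small square inkwell standing loose in the middle of the disc: dark green glass block 56 by 56 mm with a domed brass lid, 58 mm high in all (top about 106 mm above the table). Origin at the centre of its underside. It rides round with the disc; not to be touched
- loupe: black round magnifier, 42 mm across and 38 mm high, standing beside the disc; leave alone
- scale_bar: flat photographic scale bar 100 by 26 by 8 mm lying beside the disc; leave alone
- brush: dusting brush 170 mm long lying beside the disc on the robot's side, under 30 mm high; origin near its middle; leave alone
- tray: shallow open tray 170 by 120 by 22 mm with two brass seals, on the left; origin under its middle; leave alone
- seal_a: brass hand seal 26 mm across and 43 mm high, standing in the tray; leave alone
- seal_b: a second such seal in the tray; leave alone
- blower: rubber air blower 58 mm across and 110 mm high, standing on the right; leave alone
- pot: white cup 72 mm across and 95 mm high on the right; leave alone

How it is judged:
By the outcome, as a careful person would: the job done as asked, in the order asked, and still so for the second after the job is handed in, with the robot touching nothing.
It also fails if it takes over 64 s, if anything falls off the work surface, if the arm or the gripper's body presses on something with over 40 N, if the wrist force passes 120 N, or if a joint passes its speed limit or range.

### The arm

A 6-joint arm with a two-finger parallel gripper is mounted at the origin on the work surface. World frame = base frame: x ahead of the robot, y to its left, z up, the work surface at z = 0. Lengths are in m, angles in rad, forces in N, time in s.
With the tool pointing down it reaches from about 0.375 to 0.9 m from the base axis. Payload 3.1 kg.
Tool frame: the origin (TCP) lies on the centre line of the jaws, within the pads' length; the fingertips stand ahead of it and the grasp point (between the pads) lies 3 mm ahead of it (robot.tip_reach is the z of the fingertips in the tool frame, in m); z points along the fingers, y is the line along which they close (so a half turn about z gives the same grasp; the last joint's range is limited). The gripper opens to 87 mm and grips with 3 to 60 N. Pads are 19 mm wide; open, the fingers measure 117 mm over their backs; the gripper's body (75 mm by 190 mm) begins 51 mm behind the grasp point.
Start: joints at [1.111, 0.527, 1.433, -0, 1.181, -0.178], TCP at [0.174, 0.6, 0.245] pointing down, gripper open.
Joint ranges: [-3.08, 3.08], [-0.75, 2.2], [0.22, 2.44], [-1.43, 4.57], [0, 2.65], [-2.85, 2.85]. Speed limits (rad/s): [2.79, 2.79, 3.14, 3.14, 3.14, 3.14].

### API

Orientations are given as a unit quaternion [x, y, z, w].
In Python, from rig import sensors, eyes, ticket, robot gives the robot as it stands.
- The arm moves only by the tool drive_tool, never from a script. Its argument "deltas" is a list that holds one entry, the list of rows, each a list of 6 numbers: the shift along the tool's x, y, z in mm, then the turn, a rotation vector about the tool's x, y, z in rad. A call has 1 to 8 rows; each row shifts and turns the commanded pose from where the row before left it, along the tool's axes as they then stand; what a row does not reach is not made up. A row lasts 1/12 s, in which the tool goes at most 41.7 mm and 7.16 degrees, less where a joint would pass 70% of its speed; a pose out of reach is approached as far as the arm can. A call is refused whole if a number of a shift passes 41.7 or a number of a turn 0.125, either way. A call with a gripper value outside its range is refused whole. "gripper" is the opening in per cent of the stroke, from 0 (shut) to 100 (fully open), set as the call begins (left out, the last holds). The fingers move at their own pace and stop on an object; "squeeze" is the grip in N (left out, the last holds). Time passes only in rows, so rows that do not move let the fingers close. It gives the time, the measured TCP pose, the force, the opening and the grip force at its end, in the units of the state.
- sensors.get_obs(): the state, without advancing time (a new reading comes with each control period).
- eyes.camera(name): name is "side" or "top"; returns a dict with "img" (420x560x3 uint8, red, green, blue), "fov_y" (degrees; the focal length in pixels is half the picture's height over the tangent of half this angle, whatever the lens; pixels are square), "cx", "cy" (the principal point, pixels), "xyz" and "attitude" of the camera in the world. Camera axes: x right, y up, looking along -z (the intrinsics and any distortion apply to the point x, -y, -z); pixel columns grow to the right and rows downward; lengths in m; the calibration is good to about 2 mm. A picture is of the moment at which its call begins. There is no depth.
- ticket.hand_in(): hands the job in; it is judged then, once.
The state is a dict: "time": time; "q": joint angles; "joint_velocities": joint speeds; "joint_torque": joint torques, N m; "position": TCP position; "tool_rot": TCP orientation; "ft_force": force on the tool from outside, world axes, zero at the start; "moment": the same for the moment, N m; "grip_width": finger opening in m; "grip_force": force on a finger pad.
Only numpy, scipy, OpenCV 4.12 (cv2) and the standard library are available. Lean on these libraries where they do the work, as an engineer would, in place of code of your own. Each camera call takes 0.05 s, during which the arm holds its last target. There are 200 camera calls.

## Working session

There is one attempt and no reset: what is moved stays moved. The work goes in short steps, Python scripts to look and compute and a tool call to move; the robot and the scene stay as the last step left them, time stands still between calls to the robot, and variables do not carry over. Pictures are saved under pics/ and viewed, at most 10 in all, crops included, and the job is handed in when it is done.

Besides the shell and the picture viewer there is one more tool, called after "Request:" as name([rows], argument=value, ...), one row to a line, values as JSON. drive_tool: Moves the arm, as the interface text tells. Its arguments: {"type":"object","properties":{"deltas":{"type":"array"},"gripper":{"type":"number"},"squeeze":{"type":"number"}},"required":["deltas"]}

```bash
mkdir -p pics; ls
cat > h.py <<'E'
import numpy as np, cv2
from scipy.spatial.transform import Rotation as R
from rig import sensors, eyes, ticket, robot
def K(c):
    h=c["img"].shape[0]; f=h/2/np.tan(np.radians(c["fov_y"])/2); return f
def proj(c,P):
    p=R.from_quat(c["attitude"]).inv().apply(np.atleast_2d(P)-np.array(c["xyz"])); f=K(c)
    return np.c_[c["cx"]+f*p[:,0]/-p[:,2], c["cy"]-f*p[:,1]/-p[:,2]]
def ray(c,uv):
    f=K(c); d=np.array([(uv[0]-c["cx"])/f,-(uv[1]-c["cy"])/f,-1.]); return R.from_quat(c["attitude"]).apply(d)
def onz(c,uv,z):
    d=ray(c,uv); o=np.array(c["xyz"]); return o+d*(z-o[2])/d[2]
def save(c,n,s=1):
    cv2.imwrite(f"pics/{n}.png",cv2.resize(c["img"][:,:,::-1],None,fx=s,fy=s))
E
python3 - <<'E'
from h import *
for n in("top","side"):
    c=eyes.camera(n); save(c,n+"0",1.4); np.save(n,c,allow_pickle=True)
    print({k:v for k,v in c.items() if k!="img"})
print(sensors.get_obs()); print([a for a in dir(robot) if a[0]!='_'],robot.tip_reach)
E
```

```text
pics
{'fov_y': 55.50031426255166, 'cx': 279.21722572615624, 'cy': 209.75274718821794, 'xyz': array([ 0.41176518, -0.01522844,  1.23627476]), 'attitude': array([ 0.05253973, -0.04147916, -0.70304638,  0.70798647])}
{'fov_y': 45.54032895466945, 'cx': 272.4619633890807, 'cy': 207.31064739616707, 'xyz': array([-0.12787053,  1.08966523,  1.35601422]), 'attitude': array([-0.10758681,  0.3635706 ,  0.88948184, -0.25507559])}
{'time': 0.1, 'q': array([ 1.11054044e+00,  5.28346430e-01,  1.43376724e+00, -2.25710286e-05,
        1.18140432e+00, -1.78492481e-01]), 'joint_velocities': array([ 0.00015789, -0.00139591, -0.00246471,  0.00036207, -0.00042256,
        0.00144473]), 'joint_torque': array([ 1.77210090e-04, -4.40984166e+01, -1.77149856e+01,  6.34724647e-02,
        5.33563877e-02, -5.64312654e-05]), 'position': array([0.17347663, 0.59980213, 0.2436881 ]), 'tool_rot': array([ 1.40411817e-01,  9.90092720e-01, -9.17266780e-04, -2.92343126e-04]), 'ft_force': array([-0.52566227, -0.16880621,  0.02660216]), 'moment': array([-0.01012126, -0.0093823 , -0.04642215]), 'grip_force': 0.0, 'grip_width': 0.08725187334389928}
['Unreachable', 'tip_reach'] 0.022
```

View pics/top0.png

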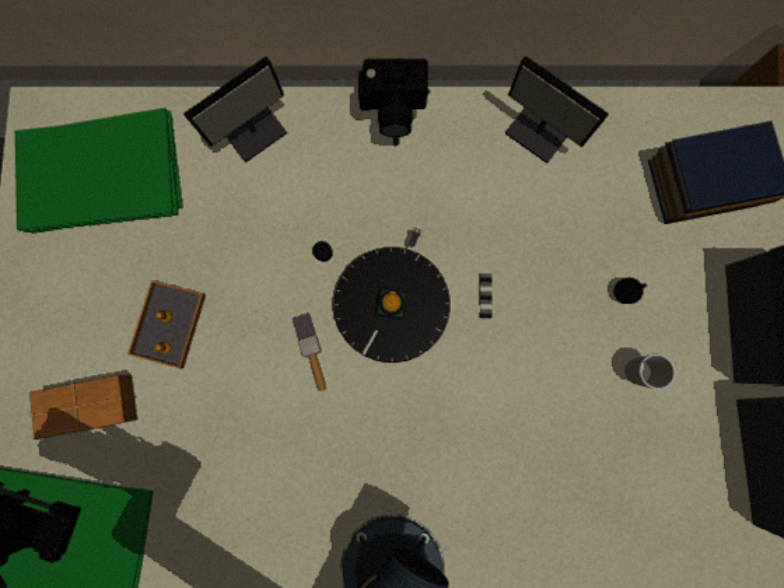

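View pics/side0.png

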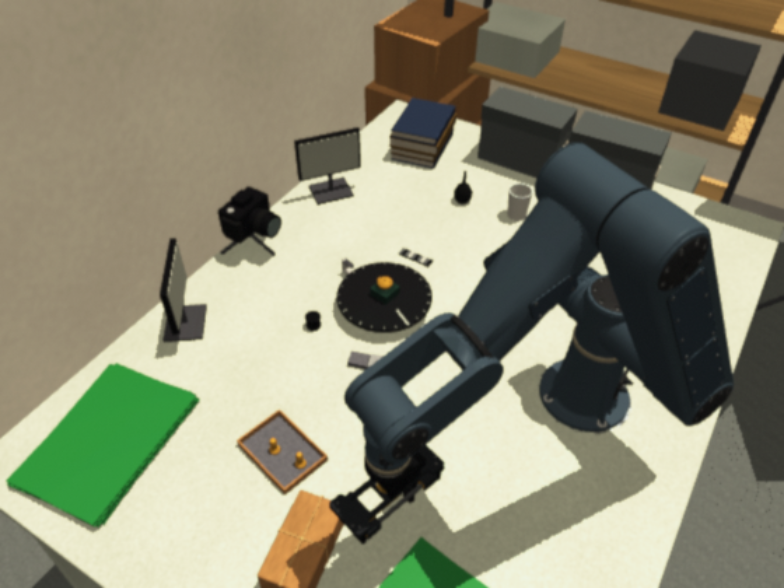

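The top view (1.4x) shows the disc centred near (391,304), the zero line at (370,343) on the robot's side, the pointer at (413,238) beyond, the brush on the left and the scale bar on the right. The side view agrees, with the disc near (384,297).

Run:
```python
from h import *
T=np.load("top.npy",allow_pickle=True).item(); S=np.load("side.npy",allow_pickle=True).item()
def ell(c,u,v):
    g=cv2.cvtColor(c["img"],cv2.COLOR_RGB2GRAY); m=(g<75).astype(np.uint8)
    m=cv2.morphologyEx(m,cv2.MORPH_CLOSE,np.ones((9,9)))
    n,l,st,ce=cv2.connectedComponentsWithStats(m); k=l[int(v),int(u)]; print("area",st[k])
    cn=max(cv2.findContours((l==k).astype(np.uint8),0,1)[0],key=len)
    h=cv2.convexHull(cn); return cv2.fitEllipse(h)
for c,u,v in((T,260,217),(S,250,215)):
    e=ell(c,u,v); print(e, onz(c,e[0],.048))
print("zero", onz(T,(377/1.4,331/1.4),.048),onz(T,(364/1.4,355/1.4),.048),"ptr",onz(T,(412/1.4,240/1.4),.05))
i=T["img"][150:280,200:370]; cv2.imwrite("pics/crop.png",cv2.resize(i[:,:,::-1],None,fx=4.6,fy=4.6,interpolation=2))
```

```text
area [ 237  164   85   95 5591]
((280.4049377441406, 212.95606994628906), (82.8136978149414, 94.52291870117188), 19.09195899963379) [5.61090007e-01 3.99423758e-04 4.80000000e-02]
area [  219     0   341   420 52103]
((394.5449523925781, 242.8944091796875), (378.7648620605469, 575.1016235351562), 10.292012214660645) [ 0.11793507 -0.07247159  0.048     ]
zero [0.49042926 0.03298278 0.048     ] [0.43945266 0.059931   0.048     ] ptr [ 0.68816839 -0.04080645  0.05      ]
```

View pics/crop.png

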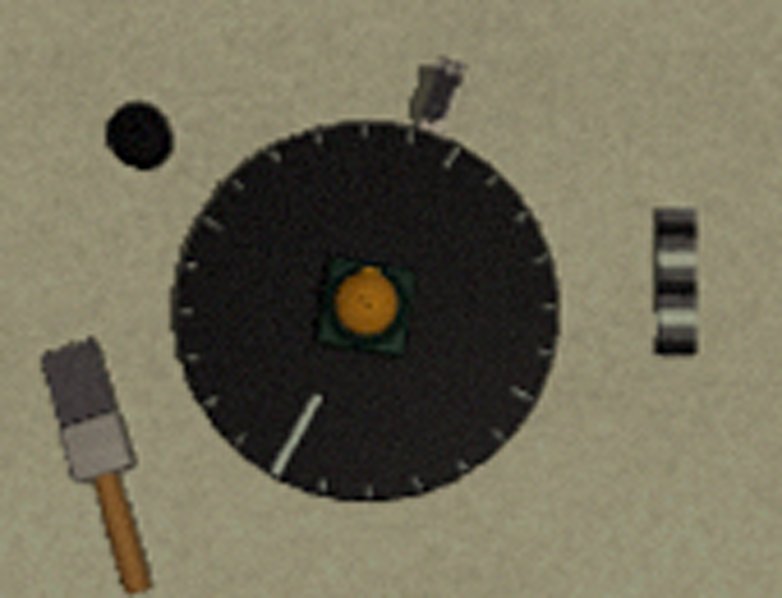

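The crop (4.6x, offset 200,150) shows the disc centred near (367,311). The zero line runs (317,398)–(277,473), and the pointer tip is at about (417,125).

Run:
```python
from h import *
T=np.load("top.npy",allow_pickle=True).item(); S=np.load("side.npy",allow_pickle=True).item()
f=lambda u,v:onz(T,(200+u/4.6,150+v/4.6),.048)[:2]
rim=np.array([f(176,311),f(558,311),f(367,121),f(368,500)]);print(rim)
C=np.array([rim[:2].mean(0)[0],0]); from scipy.optimize import least_squares
s=least_squares(lambda p:np.hypot(*(rim-p).T)-.125,[.56,0]).x; print("C",s)
ang=lambda p:np.degrees(np.arctan2(*(p-s)[::-1]))
a=ang(f(277,473)),ang(f(317,398)); p=ang(f(417,125)),ang(f(433,95)); print(a,p,np.hypot(*(f(277,473)-s)),np.hypot(*(f(417,125)-s)))
# side check: project top circle, and triangulate the centre with side's guess
t=np.linspace(0,2*np.pi,8,endpoint=False)
print((proj(S,np.c_[s[0]+.125*np.cos(t),s[1]+.125*np.sin(t),0*t+.048])*1.4).round())
# height of the zero line's outer end from two views (side px read from pic, 408,328)
d1=ray(T,(200+277/4.6,150+473/4.6));d2=ray(S,(409/1.4,328/1.4))
k=np.linalg.lstsq(np.c_[d1,-d2],np.array(S["xyz"])-T["xyz"],rcond=None)[0]; print(T["xyz"]+d1*k[0],S["xyz"]+d2*k[1])
```

```text
[[ 5.46246938e-01  1.26764452e-01]
 [ 5.47811115e-01 -1.22055930e-01]
 [ 6.73297400e-01  3.14491152e-03]
 [ 4.24848679e-01  5.58577253e-04]]
C [0.54907702 0.0023703 ]
(np.float64(152.07092651840068), np.float64(151.70928971308288)) (np.float64(-14.843208200162522), np.float64(-16.754646585281083)) 0.12158468779977842 0.12588177044092447
[[347. 275.]
 [339. 300.]
 [360. 322.]
 [398. 327.]
 [428. 311.]
 [433. 285.]
 [411. 264.]
 [376. 260.]]
[0.4421978  0.06067541 0.02636153] [0.44483818 0.06195689 0.02650833]
```

Request:
drive_tool([
  [[0,0,0,0,0,-0.094],[0,0,0,0,0,-0.094],[0,0,0,0,0,-0.094],[-20,-36,0,0,0,0],[-20,-36,0,0,0,0],[-20,-36,0,0,0,0],[-20,-36,0,0,0,0],[-20,-36,0,0,0,0]],
], gripper=0)

```text
time: 0.77
position: [0.2739, 0.4185, 0.2442]
tool_rot: [-0.001, 1.0, -0.0, -0.0]
ft_force: [0.3, -0.1, 0.4]
grip_width: 0.0419
grip_force: 0.0
```

Request:
drive_tool([
  [[-18,-36,0,0,0,0],[-18,-36,0,0,0,0],[-18,-36,0,0,0,0],[-18,-36,0,0,0,0],[-18,-36,0,0,0,0],[-18,-36,0,0,0,0],[-18,-36,0,0,0,0],[-18,-36,0,0,0,0]],
])

```text
time: 1.43
position: [0.4181, 0.1305, 0.2445]
tool_rot: [-0.0, 1.0, 0.0, -0.0]
ft_force: [1.1, 1.0, -0.5]
grip_width: 0.0009
grip_force: 0.0
```

Request:
drive_tool([
  [[-18,-36,0,0,0,0],[-18,-36,0,0,0,0],[0,0,30,0,0,0],[0,0,40,0,0,0],[0,0,40,0,0,0],[0,0,30,0,0,0],[0,0,10,0,0,0],[0,0,0,0,0,0]],
])

```text
time: 2.1
position: [0.4517, 0.0604, 0.0917]
tool_rot: [0.0, 1.0, 0.0, -0.004]
ft_force: [1.4, 0.2, 0.9]
grip_width: 0.0005
grip_force: 0.0
```

Run:
```python
from h import *
o=sensors.get_obs(); print(o["time"],o["position"],o["ft_force"],o["grip_width"])
cs=[eyes.camera(n)["img"][:,:,::-1] for n in("top","side")]
a=cv2.resize(cs[0][140:300,190:370],None,fx=2.2,fy=2.2); b=cv2.resize(cs[1][150:310,190:370],None,fx=2.2,fy=2.2)
cv2.imwrite("pics/two1.png",np.hstack([a,b]))
```

```text
2.1 [0.4516789  0.0604087  0.09168924] [1.39738953 0.1595487  0.86251611] 0.0005455108769032108
```

View pics/two1.png

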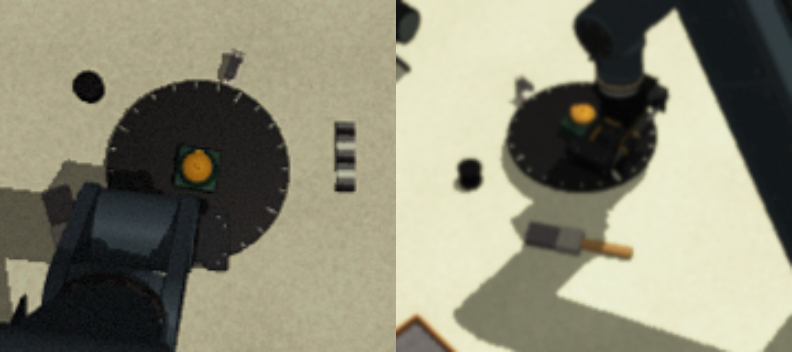

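The left half (top view) shows the disc and pointer still visible beyond the hand. The fingers are over the robot-side edge, clear of the inkwell. I'll feel for the disc's top.

Request:
drive_tool([
  [[0,0,15,0,0,0],[0,0,3,0,0,0],[0,0,0,0,0,0],[0,0,0,0,0,0]],
])

```text
time: 2.53
position: [0.4544, 0.0604, 0.0775]
tool_rot: [-0.0, 1.0, -0.0, 0.001]
ft_force: [-0.0, -0.2, -0.0]
grip_width: 0.0005
grip_force: 0.0
```

Request:
drive_tool([
  [[0,0,2,0,0,0],[0,0,0,0,0,0]],
])

```text
time: 2.7
position: [0.4543, 0.0604, 0.0752]
tool_rot: [-0.0, 1.0, -0.0, 0.001]
ft_force: [0.0, 0.3, 0.0]
grip_width: 0.0008
grip_force: 0.0
```

Request:
drive_tool([
  [[0,0,1,0,0,0],[0,0,0,0,0,0]],
])

```text
time: 2.87
position: [0.454, 0.0604, 0.0738]
tool_rot: [-0.0, 1.0, -0.0, 0.0]
ft_force: [-0.3, -0.4, 0.3]
grip_width: 0.0004
grip_force: 0.0
```

Request:
drive_tool([
  [[0,0,2.5,0,0,0],[0,0,0,0,0,0]],
])

```text
time: 3.03
position: [0.4537, 0.0604, 0.0708]
tool_rot: [-0.0, 1.0, 0.0, -0.0]
ft_force: [0.7, -0.5, -0.7]
grip_width: 0.0005
grip_force: 0.0
```

Request:
drive_tool([
  [[0,0,1,0,0,0],[0,0,0,0,0,0]],
])

```text
time: 3.2
position: [0.4539, 0.0605, 0.0704]
tool_rot: [-0.0, 1.0, 0.0, 0.0]
ft_force: [-0.9, 0.8, 4.7]
grip_width: 0.0003
grip_force: 2.5
```

Request:
drive_tool([
  [[0,0,0.5,0,0,0],[0,0,0,0,0,0]],
])

```text
time: 3.37
position: [0.4539, 0.0605, 0.0704]
tool_rot: [-0.0, 1.0, 0.0, 0.0]
ft_force: [-0.7, 0.7, 10.0]
grip_width: 0.0004
grip_force: 4.9
```

Contact at TCP z ≈ 0.0704, matching the 48 mm disc top. Now I'll flick it.

Request:
drive_tool([
  [[0,-4,0,0,0,0],[0,-8,0,0,0,0],[0,-12,0,0,0,0],[0,-16.5,0,0,0,0],[0,-16.5,0,0,0,0],[0,-16.5,0,0,0,0],[0,-16.5,-15,0,0,0],[0,-8,-15,0,0,0]],
])

```text
time: 4.03
position: [0.4536, -0.039, 0.0995]
tool_rot: [0.001, 1.0, 0.0, -0.001]
ft_force: [0.8, 0.6, -0.5]
grip_width: 0.0002
grip_force: 0.0
```

```bash
cat > ang.py <<'E'
from h import *
C=np.array([.549,.0024])
def meas(dbg=0):
    c=eyes.camera("top"); t=sensors.get_obs()["time"]
    a=np.radians(np.arange(0,360,.5)); g=cv2.cvtColor(c["img"],cv2.COLOR_RGB2GRAY).astype(np.float32)
    rr=np.arange(.072,.108,.004)
    v=[]
    for r in rr:
        p=proj(c,np.c_[C[0]+r*np.cos(a),C[1]+r*np.sin(a),0*a+.048]).astype(np.float32)
        v.append(cv2.remap(g,p[:,0].copy(),p[:,1].copy(),1).ravel())
    v=np.array(v); s=np.sort(v,0)[2]   # bright over nearly all the line
    s=np.convolve(np.r_[s[-2:],s,s[:2]],np.ones(5)/5,"valid"); k=np.argmax(s)
    th=(np.degrees(a[k])+15)%360
    return t,th,s[k],np.median(s),c
if __name__=="__main__":
    t,th,b,m,c=meas(); print("t %.2f rel %.1f bright %.0f med %.0f"%(t,th,b,m)); save(c,"t%.0f"%(t*100))
    t2,th2,b,m,c=meas(); print("t %.2f rel %.1f bright %.0f med %.0f"%(t2,th2,b,m))
    o=sensors.get_obs(); print(o["position"],o["ft_force"])
E
python3 ang.py
```

```text
t 4.08 rel 226.5 bright 65 med 28
t 4.13 rel 228.0 bright 66 med 28
[ 0.45546958 -0.03926575  0.10097182] [ 0.47414688  0.70736703 -0.63499939]
```

Request:
drive_tool([
  [[0,0,0,0,0,0],[0,0,0,0,0,0],[0,0,0,0,0,0]],
])

```text
time: 4.38
position: [0.4532, -0.0368, 0.0988]
tool_rot: [-0.001, 1.0, 0.0, -0.001]
ft_force: [-0.6, -0.1, 0.3]
grip_width: 0.0008
grip_force: 0.0
```

```bash
python3 ang.py; ls pics
```

```text
t 4.43 rel 265.0 bright 147 med 28
t 4.48 rel 270.5 bright 155 med 28
[ 0.45333881 -0.03684891  0.09888375] [-0.20531965  1.2890649   1.06186366]
crop.png
side0.png
t408.png
t443.png
top0.png
two1.png
```

Request:
drive_tool([
  [[0,12,10,0,0,0],[0,12,10,0,0,0],[0,12,2.5,0,0,0],[0,0,0,0,0,0],[0,0,0,0,0,0],[0,0,0,0,0,0],[0,0,0,0,0,0],[0,0,0,0,0,0]],
])

```text
time: 5.15
position: [0.4542, -0.0021, 0.0773]
tool_rot: [0.0, 1.0, -0.0, 0.0]
ft_force: [0.0, -0.6, 0.2]
grip_width: 0.0004
grip_force: 0.0
```

Request:
drive_tool([
  [[0,0,0,0,0,0],[0,0,0,0,0,0],[0,0,0,0,0,0],[0,0,0,0,0,0],[0,0,0,0,0,0],[0,0,0,0,0,0],[0,0,0,0,0,0],[0,0,0,0,0,0]],
])

```text
time: 5.82
position: [0.4539, -0.0016, 0.077]
tool_rot: [-0.0, 1.0, 0.0, -0.0]
ft_force: [0.0, -0.4, 0.5]
grip_width: 0.0007
grip_force: 0.0
```

```bash
python3 ang.py
```

```text
t 5.87 rel 50.0 bright 150 med 29
t 5.92 rel 54.5 bright 146 med 29
[ 0.45385935 -0.0015671   0.07703152] [-0.06910005  0.6949375  -0.1424583 ]
```

Request:
drive_tool([
  [[0,0,2,0,0,0],[0,0,1,0,0,0],[0,0,0,0,0,0],[0,0,0,0,0,0],[0,0,0,0,0,0],[0,0,0,0,0,0],[0,0,0,0,0,0],[0,0,0,0,0,0]],
])

```text
time: 6.58
position: [0.4539, -0.0016, 0.0741]
tool_rot: [-0.0, 1.0, -0.0, 0.0]
ft_force: [-0.7, 0.7, -0.2]
grip_width: 0.0005
grip_force: 0.0
```

Request:
drive_tool([
  [[0,0,0,0,0,0],[0,0,0,0,0,0],[0,0,0,0,0,0],[0,0,0,0,0,0],[0,0,0,0,0,0],[0,0,0,0,0,0],[0,0,0,0,0,0],[0,0,0,0,0,0]],
])

```text
time: 7.25
position: [0.4539, -0.0016, 0.0741]
tool_rot: [-0.0, 1.0, -0.0, 0.0]
ft_force: [-0.0, -0.2, 0.4]
grip_width: -0.0
grip_force: 0.0
```

Request:
drive_tool([
  [[0,0,0,0,0,0],[0,0,0,0,0,0],[0,0,0,0,0,0],[0,0,0,0,0,0],[0,0,0,0,0,0],[0,0,0,0,0,0],[0,0,0,0,0,0],[0,0,0,0,0,0]],
])

```text
time: 7.92
position: [0.4539, -0.0016, 0.074]
tool_rot: [-0.0, 1.0, 0.0, -0.0]
ft_force: [0.9, 0.1, -0.3]
grip_width: 0.0003
grip_force: 0.0
```

Request:
drive_tool([
  [[0,0,0,0,0,0],[0,0,0,0,0,0],[0,0,0,0,0,0],[0,0,0,0,0,0],[0,0,0,0,0,0],[0,0,0,0,0,0],[0,0,0,0,0,0],[0,0,0,0,0,0]],
])

```text
time: 8.58
position: [0.4539, -0.0016, 0.0741]
tool_rot: [-0.0, 1.0, -0.0, 0.0]
ft_force: [0.7, -0.4, -0.2]
grip_width: 0.0002
grip_force: 0.0
```

```bash
python3 ang.py
```

```text
t 8.63 rel 264.0 bright 157 med 28
t 8.68 rel 267.0 bright 154 med 29
[ 0.45385523 -0.00159669  0.07403945] [-0.27465106  0.55994085  0.1627669 ]
```

Request:
drive_tool([
  [[0,0,0,0,0,0],[0,0,0,0,0,0],[0,0,0,0,0,0],[0,0,0,0,0,0],[0,0,0,0,0,0],[0,0,0,0,0,0],[0,0,0,0,0,0],[0,0,0,0,0,0]],
])

```text
time: 9.35
position: [0.4539, -0.0016, 0.0741]
tool_rot: [-0.0, 1.0, -0.0, -0.0]
ft_force: [-0.0, -0.3, -0.7]
grip_width: 0.0004
grip_force: 0.0
```

Request:
drive_tool([
  [[0,0,1,0,0,0],[0,0,0,0,0,0]],
])

```text
time: 9.52
position: [0.4538, -0.0016, 0.0729]
tool_rot: [-0.0, 1.0, 0.0, -0.0]
ft_force: [-0.4, -0.4, -0.1]
grip_width: 0.0002
grip_force: 0.0
```

```bash
python3 ang.py
```

```text
t 9.57 rel 319.5 bright 153 med 28
t 9.62 rel 322.5 bright 155 med 28
[ 0.45383487 -0.00160584  0.07299748] [ 0.53131582  0.80132624 -0.39919132]
```

Run:
```python
from h import *
i=cv2.imread("pics/t957.png"); T=np.load("top.npy",allow_pickle=True).item()
cv2.imwrite("pics/z.png",cv2.resize(i[155:235,250:340],None,fx=7,fy=7,interpolation=2))
a=np.radians([-15])
for r in(.118,.13,.17): print((proj(T,[[.549+r*np.cos(a[0]),.0024+r*np.sin(a[0]),.048]])-[250,155])*7)
```

```text
[[280.48039473 172.79680768]]
[[287.75865851 146.61841715]]
[[311.89108707  59.81912573]]
```

View pics/z.png

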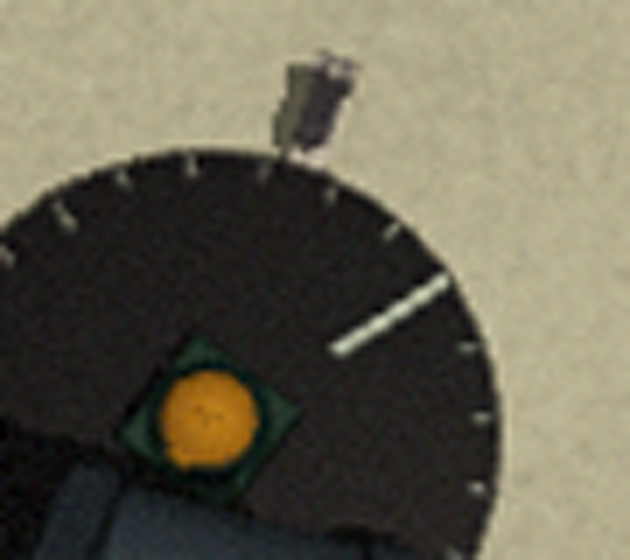

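The zero line runs (340,350)–(447,282), and the pointer is seen at around (290–310,150) with its upright going up to (330,60). I'll check the pointer's bearing in both stored pictures, since the clock is stopped.

Run:
```python
from h import *
T=np.load("top.npy",allow_pickle=True).item();S=np.load("side.npy",allow_pickle=True).item()
out=[]
for c,o in((T,(272,150)),(S,(228,170))):
    k=10;i=cv2.resize(c["img"][o[1]:o[1]+50,o[0]:o[0]+39,::-1],None,fx=k,fy=k,interpolation=2)
    for deg,col in((-13,(0,0,255)),(-16,(0,255,0)),(-19,(255,100,0))):
        a=np.radians(deg)
        for r in(.105,.13,.15,.17):
            p=(proj(c,[[.549+r*np.cos(a),.0024+r*np.sin(a),.048]])[0]-o+.5)*k
            cv2.circle(i,tuple(int(x) for x in p),3,col,-1)
    out.append(i)
cv2.imwrite("pics/p.png",np.hstack(out))
```

```text
(no output)
```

View pics/p.png

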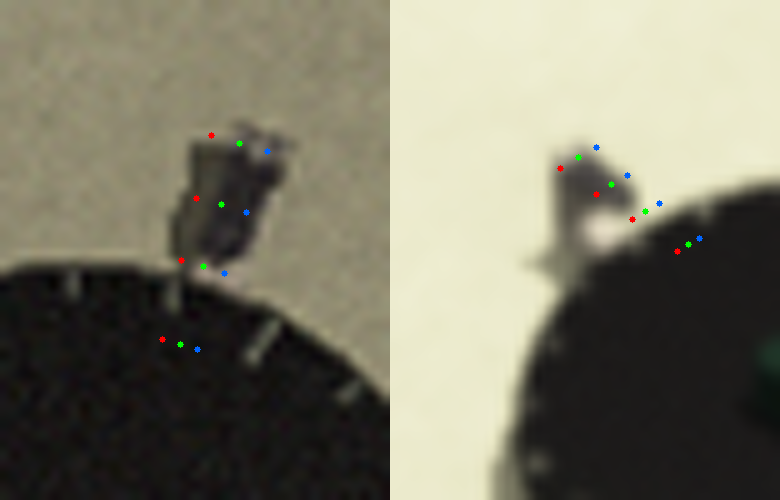

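Request:
drive_tool([
  [[0,0,0,0,0,0],[0,0,0,0,0,0],[0,0,0,0,0,0],[0,0,0,0,0,0],[0,0,0,0,0,0],[0,0,0,0,0,0],[0,0,4,0,0,0],[0,0,0,0,0,0]],
])

```text
time: 10.28
position: [0.4543, -0.0018, 0.0703]
tool_rot: [-0.0, 1.0, -0.0, 0.001]
ft_force: [-1.5, 0.4, 15.0]
grip_width: 0.0004
grip_force: 7.8
```

Request:
drive_tool([
  [[0,0,0,0,0,0],[0,0,0,0,0,0]],
])

```text
time: 10.45
position: [0.4543, -0.0018, 0.0703]
tool_rot: [-0.0, 1.0, -0.0, 0.001]
ft_force: [-2.1, 0.3, 16.1]
grip_width: 0.0003
grip_force: 7.7
```

```bash
python3 ang.py
python3 - <<'E'
import cv2,glob,os
f=max(glob.glob("pics/t*.png"),key=os.path.getmtime); i=cv2.imread(f)
cv2.imwrite("pics/end.png",cv2.resize(i[155:235,240:340],None,fx=7.5,fy=7.5,interpolation=2))
E
```

```text
t 10.50 rel 354.5 bright 145 med 28
t 10.55 rel 354.5 bright 146 med 28
[ 0.45428315 -0.00175079  0.07030669] [-1.7017655  -0.05211831 15.05667367]
```

View pics/end.png

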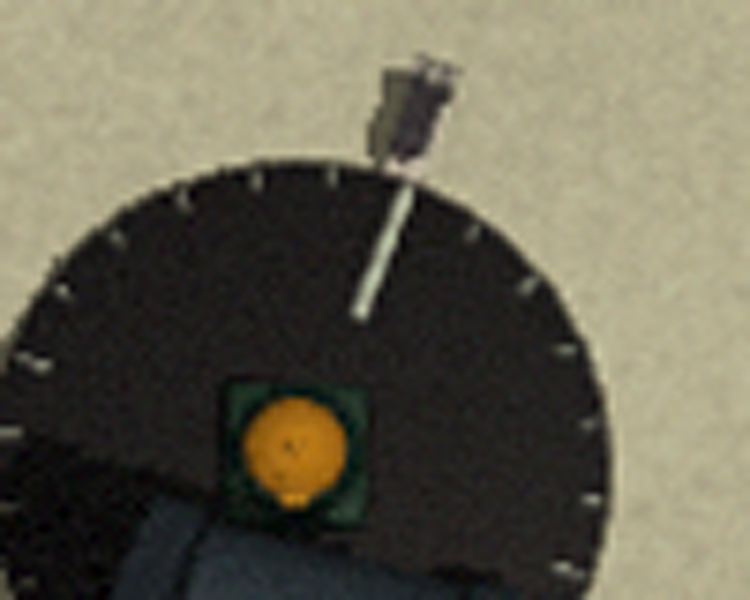

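The braked zero line, (360,318)–(410,188), points at the pointer and is about 3° short of its middle. That is inside the 7.5° allowance. The inkwell is in place, so I'll lift the finger straight up and withdraw.

Request:
drive_tool([
  [[0,0,-3,0,0,0],[0,0,-20,0,0,0],[0,0,-40,0,0,0],[0,0,-40,0,0,0],[0,0,-40,0,0,0],[0,40,0,0,0,0],[0,40,0,0,0,0],[0,40,0,0,0,0]],
])

```text
time: 11.22
position: [0.4543, 0.1191, 0.213]
tool_rot: [0.001, 1.0, 0.0, 0.001]
ft_force: [0.3, 0.4, -0.4]
grip_width: 0.0006
grip_force: 0.0
```

Request:
drive_tool([
  [[10,40,0,0,0,0],[10,40,0,0,0,0],[10,40,0,0,0,0],[10,40,0,0,0,0],[10,40,0,0,0,0],[0,10,0,0,0,0],[0,0,0,0,0,0],[0,0,0,0,0,0]],
])

```text
time: 11.88
position: [0.4034, 0.3282, 0.2116]
tool_rot: [-0.001, 1.0, -0.001, -0.0]
ft_force: [0.4, -0.2, -0.0]
grip_width: 0.0002
grip_force: 0.0
```

```bash
python3 ang.py
python3 - <<'E'
from h import *
c=eyes.camera("top"); s=eyes.camera("side")
cv2.imwrite("pics/fin.png",np.hstack([cv2.resize(c["img"][150:280,210:340,::-1],(400,400),interpolation=2),cv2.resize(s["img"][160:260,220:320,::-1],(400,400),interpolation=2)]))
E
```

```text
t 11.93 rel 354.5 bright 127 med 25
t 11.98 rel 354.5 bright 128 med 25
[0.40390949 0.32689712 0.21168772] [-0.22067246 -0.24637964  0.29091896]
```

View pics/fin.png

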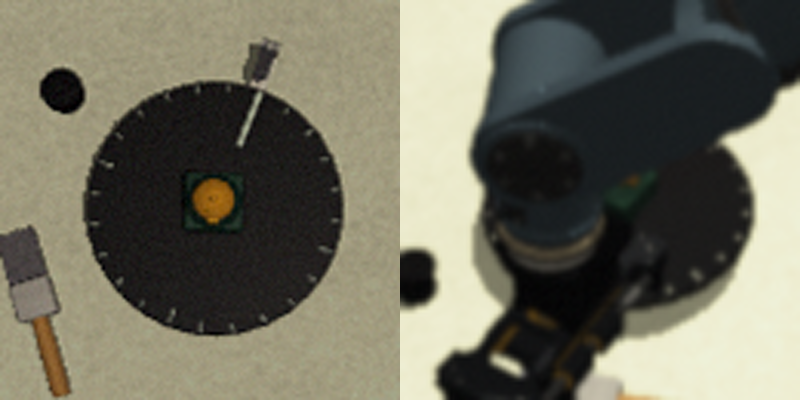

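The top view shows the zero line, (239,145)–(262,92), at the pointer and still. The inkwell is centred and the hand is away, so I'll hand in.

```bash
python3 -c "
from rig import ticket; print(ticket.hand_in())"
```

```text
the job is handed in; nothing more can be done
None
```

The job is handed in: the disc was flicked, passed the pointer once on its own, and was braked on the next pass with the zero line about 3° short of the pointer's middle by my measurement (7.5° allowed); the inkwell still stood in place, the hand was clear, and it took about 12 s.

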